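# Bolt the mains transformer into a bench power supply

### The arm

A 6-joint arm with a two-finger parallel gripper is mounted at the origin on the work surface. World frame = base frame: x ahead of the robot, y to its left, z up, the work surface at z = 0. Lengths are in m, angles in rad, forces in N, time in s.
With the tool pointing down it reaches from about 0.4 to 0.825 m from the base axis. Payload 7 kg.
Tool frame: the origin (TCP) lies midway between the tips of the shut fingers; the grasp point (between the pads) lies 19 mm behind it; z points along the fingers, y is the line along which they close (so a half turn about z gives the same grasp; the last joint's range is limited). The gripper opens to 88 mm and grips with 3 to 60 N. Pads are 19 mm wide; open, the fingers measure 130 mm over their backs; the gripper's body (78 mm by 193 mm) begins 47 mm behind the grasp point.
Start: joints at [-0.913, 0.359, 0.012, 0, -1.224, -0.288], TCP at [0.244, -0.629, 0.227] pointing down, gripper open.
Joint ranges: [-3.07, 3.07], [-1.43, 2.12], [-1.02, 1.25], [-3.03, 1.67], [-3.05, -0], [-3.03, 3.03]. Speed limits (rad/s): [2.39, 2.39, 3.01, 3.14, 3.14, 3.14].

### API

Orientations are given as [roll, pitch, yaw] about the fixed x, y, z axes, in that order (R = Rz(yaw) Ry(pitch) Rx(roll)).
In Python, from station import get_state, grab_frame, calibration, job_done, boxes_of, regions_of, spot_point gives the robot as it stands. The module is installed in compiled form; this text tells all that it offers.
- The arm moves only by the tool arm_command, never from a script. Its argument "commands" is a list of rows, each an object of numbers: "tx", "ty", "tz": the shift along the tool's x, y, z each as a share of 25 cm, from -1 to 1; "twist": the turn about the tool's z as a share of 180 degrees, from -1 to 1. A call has exactly 8 rows; each row is the pose to reach, as a shift and turn from the pose commanded when the call began, along the tool's axes at that moment, turning the shorter way round; what a row does not reach only later rows make up. A row lasts 1/12 s, in which the tool goes at most 41.7 mm and 7.16 degrees, less where a joint would pass 70% of its speed; a pose out of reach is approached as far as the arm can. A call with a number of a shift or a turn outside -1 to 1 is refused whole. A call with a gripper value outside its range is refused whole. "claw" is the opening, from 0 (shut) to 1 (fully open), set as the call begins (left out, the last holds). The fingers move at their own pace and stop on an object; "grip_force" is the grip in N (left out, the last holds). Time passes only in rows, so rows that repeat a pose let the fingers close, or fill a call up. It gives the time, the measured TCP pose, the force, the opening and the grip force at its end, in the units of the state.
- get_state(): the state, without advancing time (a new reading comes with each control period).
- grab_frame(name): name is "side" or "top"; returns the picture (480x640x3 uint8, red, green, blue); there is no depth.
- calibration(name): a dict with "camera_matrix" (3x3 intrinsics, pixels), "k1" (the pictures are not rectified: a ray, as slopes to the right and down, at radius r is drawn at 1 + k1 r^2 times it, then the intrinsics apply), "extrinsics" (4x4, takes a point from camera to world coordinates). Camera axes: x right, y down, z forward; pixel columns grow to the right and rows downward; lengths in m; the calibration is good to about 2 mm. A picture is of the moment at which its call begins. calibration takes no time and is no camera call.
- job_done(): hands the job in; it is judged then, once.
Trained networks look in the newest picture that a camera, given by its name, has taken for a name from the list of things; names that differ only in an ending like _2 or _b are one class to them, and where a whole thing is asked for, a point or a joint stands for the part that bears it (a point fixed in the world has none). Each returns a list of dicts, best first, with "score" (0 to 1); they miss things now and then, are a little off and sometimes report something else, mostly with a low value. They report only what shows in the picture. A call takes as long as a camera call.
- boxes_of(query, camera): "rect" ([left, top, right, bottom] in pixels, round what is visible of it).
- regions_of(query, camera): "region" (480x640 bool, what is visible of it) and "rect" ([left, top, right, bottom] in pixels, round what is visible of it).
- spot_point(query, camera): "uv" ([column, row] in pixels: a listed point, or the origin of a listed thing).
The state is a dict: "t": time; "q": joint angles; "qd": joint speeds; "joint_efforts": joint torques, N m; "eef_pos": TCP position; "ee_rot": TCP orientation; "force": force on the tool from outside, world axes, zero at the start; "moment": the same for the moment, N m; "width": finger opening in m; "gripper_force": force on a finger pad.
Only numpy, scipy, OpenCV 4.12 (cv2) and the standard library are available. Lean on these libraries where they do the work, as an engineer would, in place of code of your own. Each camera call takes 0.05 s, during which the arm holds its last target. There are 200 camera calls.

### The job

Get the ring-shaped mains transformer ready for its nut: lift it so that it stands centred over the mounting hole in the chassis floor, lay the steel clamping plate centred on top of it, and pass the long bolt down through plate, transformer, insulating washer and chassis floor until its head sits fully home on the plate. The washer under the transformer has shifted and hides the mounting hole, so feel for the washer's hole with the bolt and draw the washer into line; do it gently, the chassis floor is thin sheet and the washer brittle. Leave the short bolt, the solder reel and the tip cleaner where they are.

Things in the scene. Friction and masses are not known exactly. Their poses are not given: they have to be found in the camera images.
- mount_hole (a point): centre of the mounting hole (12 mm diameter, clear through, free space below) on the upper face of the grey chassis floor, 34 mm above the table; the floor is level and 4 mm thick. A loose brown insulating washer lies on the floor, under the transformer, and covers the hole: it is NOT measured, and its own hole lies 4 to 5 mm off the mounting hole, in any direction
- transformer_center (a point): loose mains transformer in a black moulded ring case, 68 mm outside diameter, 26 mm high, plain bore 26 mm, 0.34 to 0.5 kg; the point is its centre, 13 mm above its underside, z its axis. It stands flat on the washer (underside 38 mm above the table), 7 to 20 mm off the mounting hole
- plate_center (a point): loose steel clamping plate, a flat disc of 50 mm diameter, 6 mm thick, with a central hole of 12 mm, about 85 g, lying on the bench; the point is at its centre, 3 mm above its underside. z is its axis
- bolt_head (a point): centre of the head of the long bolt: a socket cap bolt that stands head up in a drilled block. Head 16 mm diameter and 10 mm high (5 mm above and below this point), shank 10 mm diameter and 60 mm long below the head, end chamfered to 7 mm over 1.5 mm, 50 g. z is its axis, upwards
- bolt_tip (a point): centre of the lower end of the long bolt, on its axis, 65 mm below bolt_head
- block_top (a point): centre of the top face of the fixed wooden block that holds the bolts, 110 mm long (its y), 44 mm wide (its x), 40 mm high; its two upright holes, 12 mm wide and 32 mm deep, lie 30 mm either side of this point along its y, one for each bolt. The long bolt's head centre stands 33 mm above the block's top, the short one's 8 mm
- short_bolt_head (a point): centre of the head of the short bolt (same head, shank only 35 mm), in the other hole of the block; not used, leave it
- solder_reel: orange reel of solder, 54 mm diameter, 50 mm high, standing on the bench; origin at the centre of its underside; leave it
- tip_cleaner: round black pot with brass wool, 66 mm diameter, 50 mm high; origin at the centre of its underside; leave it
- plate: the clamping plate again; origin at the centre of its underside
- transformer: the transformer again; origin at the centre of its underside. The washer under it: flat disc, 60 mm diameter, 4 mm thick, hole 12 mm, 30 g. Dragging the transformer along drags the washer too; lifting it does not. With the bolt's point in the washer's hole, moving the bolt sideways draws the washer along, the transformer riding on it (about 2 to 5 N; gripped by its head the bolt may lean a few mm meanwhile)
- bolt: the long bolt again; origin at its lower end. Press it against plate or transformer with less than 35 N
- chassis: fixed open tray; origin on the table straight below the mounting hole, x and y along its walls, z up. Walls 22 mm above its floor stand 90 mm from the hole at -x, +x and -y; towards +y a circuit board (up to 36 mm above the floor) begins 92 mm from the hole, a front panel (top 114 mm above the table) is at 200 mm. Thin floor: while the bolt is worked in, keep the load on it below 45 N, 7 N of parts included

How it is judged:
At the end, for the whole second after the job is handed in: The long bolt stands in the mounting hole (within 3 mm of its centre), its head home on the plate (within 1.5 mm), through the plate (its centre within 4 mm of the hole), the transformer (its centre within 9.5 mm of the hole) and the washer below it, all lying flat and at rest (horizontal distance between bolt_tip and mount_hole below 0.003 m and horizontal distance between each of bolt_head, plate_center and mount_hole below 0.004 m and z of bolt in the frame of mount_hole below -0.0225 m and z of plate in the frame of bolt between 0.052 and 0.056 m and horizontal distance between transformer_center and mount_hole below 0.0095 m and z of transformer in the frame of mount_hole between 0.002 and 0.006 m and angle between each of transformer_center, plate_center's own z axis and vertical below 0.05 rad and linear speed of each of bolt, transformer below 0.01 m/s); the robot touches nothing.
It fails at once if while the bolt is being worked down through the stack, the chassis floor is loaded with more than 45 N (contact force between chassis and anything else above 45 N and horizontal distance between bolt_tip and mount_hole below 0.02 m).
It fails at once if the bolt is forced against the plate or the transformer with more than 35 N (contact force between bolt and plate above 35 N or contact force between bolt and transformer above 35 N).
It fails at once if the short bolt, the solder reel or the tip cleaner is moved by more than 25 mm (distance of any of short_bolt_head, solder_reel, tip_cleaner from where it was at the start of the episode above 0.025 m).
It also fails if it takes over 72 s, if anything falls off the work surface, if the arm or the gripper's body presses on something with over 40 N, if the wrist force passes 120 N, or if a joint passes its speed limit or range.

## Working session

There is one attempt and no reset: what is moved stays moved. The work goes in short steps, Python scripts to look and compute and a tool call to move; the robot and the scene stay as the last step left them, time stands still between calls to the robot, and variables do not carry over. Pictures are saved under pics/ and viewed, at most 10 in all, crops included, and the job is handed in when it is done.

Besides the shell and the picture viewer there is one more tool, called as name([rows], argument=value, ...), one row to a line, values as JSON. arm_command: Moves the arm, as the interface text tells. Shift numbers are shares of 25 cm and turn numbers shares of 180 degrees, none past 1 either way. Its arguments: {"type":"object","properties":{"commands":{"type":"array"},"claw":{"type":"number"},"grip_force":{"type":"number"}},"required":["commands"]}

```bash
mkdir -p pics
cat > h.py <<'E'
import numpy as np, cv2
from station import *
def pix2z(uv,cam,z):
    c=calibration(cam);K=np.array(c["camera_matrix"]);T=np.array(c["extrinsics"]);k=c["k1"]
    d=np.array([(uv[0]-K[0,2])/K[0,0],(uv[1]-K[1,2])/K[1,1]]);u=d.copy()
    for _ in range(20): u=d/(1+k*(u@u))
    r=T[:3,:3]@np.array([u[0],u[1],1]);o=T[:3,3]
    return o+r*(z-o[2])/r[2]
def proj(p,cam):
    c=calibration(cam);K=np.array(c["camera_matrix"]);T=np.array(c["extrinsics"]);k=c["k1"]
    q=T[:3,:3].T@(np.array(p)-T[:3,3]);u=q[:2]/q[2];u=u*(1+k*(u@u))
    return np.array([K[0,0]*u[0]+K[0,2],K[1,1]*u[1]+K[1,2]])
E
python3 - <<'E'
from h import *
s=get_state();print({k:np.round(v,3) for k,v in s.items()})
Z=dict(mount_hole=.034,transformer_center=.051,plate_center=.003,bolt_head=.073,block_top=.04,short_bolt_head=.048,solder_reel=0,tip_cleaner=0,chassis=0)
ims=[]
for cam in("top","side"):
    ims.append(grab_frame(cam)[:,:,::-1]);print(cam,np.round(calibration(cam)["extrinsics"],2).tolist(),np.array(calibration(cam)["camera_matrix"])[0])
    for n,z in Z.items():
        for r in spot_point(n,cam)[:2]: print(n,round(r["score"],2),np.round(r["uv"],1),np.round(pix2z(r["uv"],cam,z),4))
    cv2.imwrite(f"pics/{cam}0.png",ims[-1])
E
```

```text
{'t': np.float64(0.0), 'q': array([-0.913,  0.359,  0.011, -0.   , -1.224, -0.288]), 'qd': array([-0.002, -0.001,  0.   ,  0.001,  0.001,  0.001]), 'joint_efforts': array([-0.0000e+00, -5.8271e+01,  2.9304e+01,  6.9970e+00,  7.0000e-03,
       -0.0000e+00]), 'eef_pos': array([ 0.244, -0.629,  0.226]), 'ee_rot': array([ 3.14 , -0.   , -2.772]), 'force': array([-0.649, -0.291, -0.208]), 'moment': array([ 0.012, -0.023, -0.057]), 'gripper_force': np.float64(0.0), 'width': np.float64(0.087)}
top [[-0.03, -0.98, 0.18, 0.4], [-1.0, 0.03, -0.01, -0.08], [0.0, -0.18, -0.98, 1.05], [0.0, 0.0, 0.0, 1.0]] [602.69479598   0.         321.58759723]
mount_hole 0.77 [250.3 252.8] [0.5476 0.0334 0.034 ]
transformer_center 0.62 [254.3 246.6] [0.5554 0.0246 0.051 ]
plate_center 0.66 [380.8 208. ] [ 0.6257 -0.1953  0.003 ]
plate_center 0.61 [433.1 311.4] [ 0.4403 -0.2779  0.003 ]
bolt_head 0.5 [424.8 197.2] [ 0.6269 -0.2623  0.073 ]
block_top 0.78 [401.  204.1] [ 0.6235 -0.2264  0.04  ]
short_bolt_head 0.42 [380.5 209.8] [ 0.6128 -0.1898  0.048 ]
solder_reel 0.84 [350.2 355. ] [ 0.3708 -0.1317  0.    ]
tip_cleaner 0.78 [314.  108.8] [ 0.8172 -0.0818  0.    ]
chassis 0.92 [249.6 259.1] [0.5415 0.0386 0.    ]
side [[-0.91, -0.28, 0.29, 0.38], [-0.41, 0.64, -0.66, 0.35], [0.0, -0.72, -0.7, 0.54], [0.0, 0.0, 0.0, 1.0]] [461.36937358   0.         311.33120397]
transformer_center 0.78 [296.4 313. ] [0.5515 0.0171 0.051 ]
plate_center 0.67 [424.9 222.5] [ 0.4475 -0.2833  0.003 ]
plate_center 0.36 [293.5 315.1] [ 0.5702 -0.0103  0.003 ]
bolt_head 0.72 [329.7 172.5] [ 0.6198 -0.2608  0.073 ]
block_top 0.78 [319.9 197.7] [ 0.6238 -0.2288  0.04  ]
short_bolt_head 0.43 [318.5 209.6] [ 0.6097 -0.19    0.048 ]
short_bolt_head 0.27 [294.9 314. ] [0.5536 0.0173 0.048 ]
solder_reel 0.94 [451.3 300.8] [ 0.3691 -0.1311  0.    ]
tip_cleaner 0.56 [182.1 233.5] [ 0.8193 -0.0895  0.    ]
chassis 0.83 [301.7 347.5] [0.5376 0.0321 0.    ]
```

View pics/top0.png

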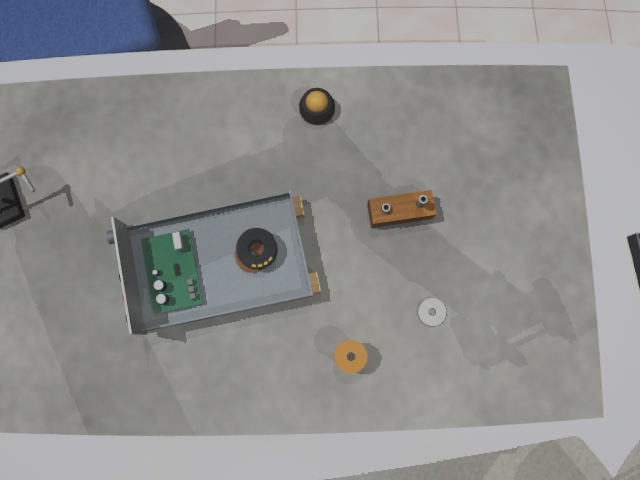

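View pics/side0.png

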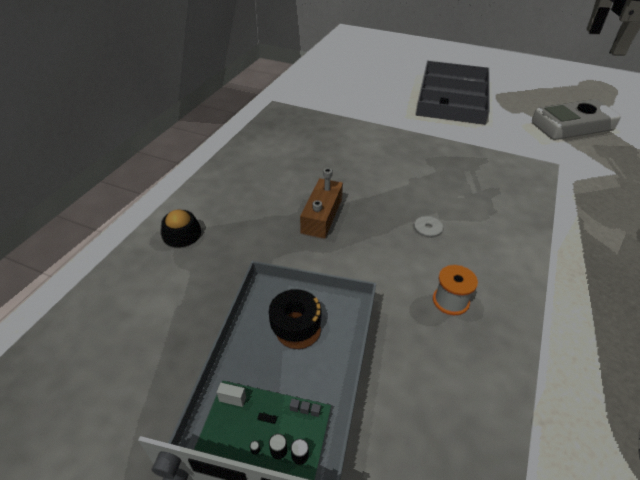

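```bash
cat >> h.py <<'E'
def overlay(img,cam,x,y,yaw,f,x0,y0,w,h):
    im=cv2.resize(img[y0:y0+h,x0:x0+w],None,fx=f,fy=f,interpolation=cv2.INTER_CUBIC)
    R=np.array([[np.cos(yaw),-np.sin(yaw)],[np.sin(yaw),np.cos(yaw)]])
    P=lambda a,b,z:tuple(int(v) for v in ((proj([*(R@[a,b]+[x,y]),z],cam)-[x0,y0]+.5)*f))
    for z,c in((.034,(0,255,255)),(.056,(0,0,255))):
        for a,b in(((-.09,.19),(-.09,-.09)),((-.09,-.09),(.09,-.09)),((.09,-.09),(.09,.19))): cv2.line(im,P(*a,z),P(*b,z),c,1)
    cv2.line(im,P(-.09,.092,.034),P(.09,.092,.034),(255,255,0),1)
    return im
E
python3 - <<'E'
from h import *
a=pix2z((290,194),"top",.056);b=pix2z((115,222),"top",.056);print(a,b)
c=pix2z((311,297),"top",.056);d=pix2z((135,331),"top",.056);print(c,d)
t=lambda v:np.arctan2(-v[0],v[1])
print(t(b-a),t(d-c))
yaw=(t(b-a)+t(d-c))/2
print(yaw)
cv2.imwrite("pics/ov_top.png",overlay(cv2.imread("pics/top0.png"),"top",.543,.033,yaw,3.4,105,182,225,160))
cv2.imwrite("pics/ov_side.png",overlay(cv2.imread("pics/side0.png"),"side",.543,.033,yaw,3,170,255,220,200))
for cam in("top","side"):
    grab_frame(cam)
    for n in("transformer","plate"):
        for r in regions_of(n,cam)[:2]:
            ys,xs=np.nonzero(r["region"]); m=np.uint8(r["region"])
            cs,_=cv2.findContours(m,0,1);e=cv2.fitEllipse(cv2.convexHull(max(cs,key=len)))
            print(cam,n,round(r["score"],2),np.round(e[0],1),np.round(e[1],1),"at z",np.round([pix2z(e[0],cam,z)[:2] for z in((.064,.051) if n[0]=="t" else (.006,.003))],4).tolist())
E
```

```text
[ 0.64283801 -0.03723827  0.056     ] [0.60367502 0.26315893 0.056     ]
[ 0.4682766  -0.06815066  0.056     ] [0.41889458 0.22442648 0.056     ]
0.12963951370411628 0.1672070268304738
0.14842327026729504
top transformer 0.66 [256.3 249.4] [40.5 43.3] at z [[0.5486, 0.0199], [0.5506, 0.0213]]
top plate 0.73 [431.7 311.5] [28.1 29. ] at z [[0.4401, -0.2749], [0.4402, -0.2755]]
side plate 0.76 [428.3 226.1] [19.4 29. ] at z [[0.4396, -0.2729], [0.4399, -0.2764]]
```

View pics/ov_top.png

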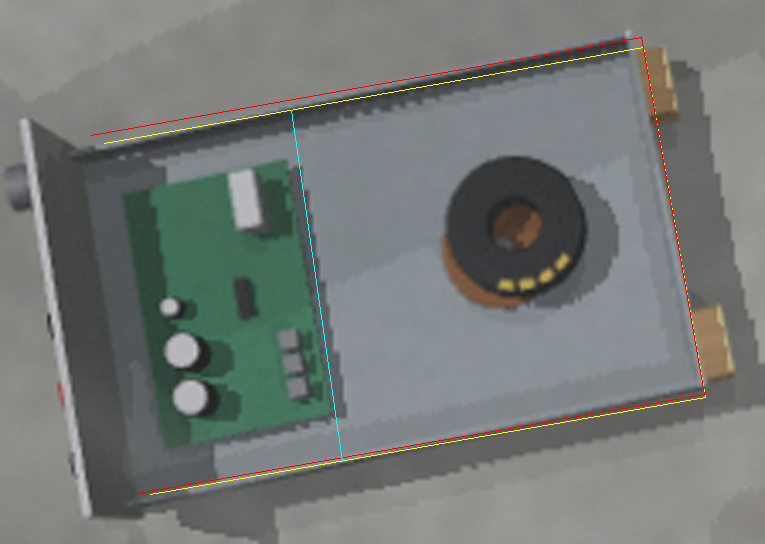

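View pics/ov_side.png

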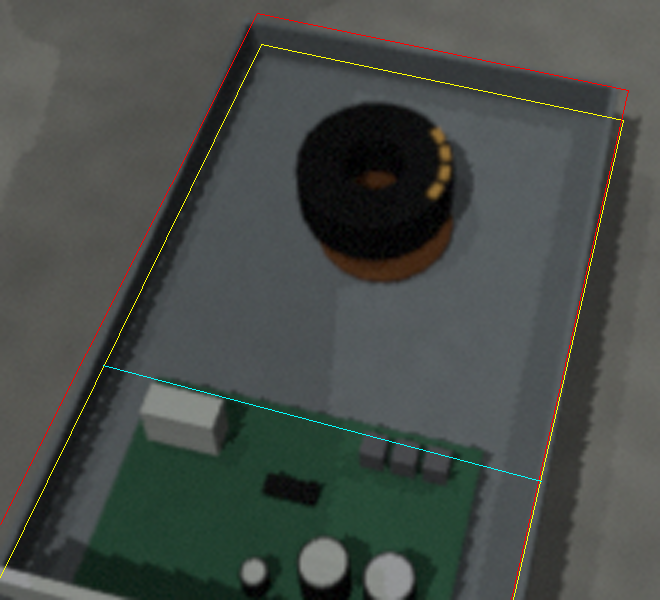

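Run:
```python
from h import *
ims={c:cv2.imread(f"pics/{c}0.png") for c in("top","side")}
x,y,yaw=.540,.034,.168
a=overlay(ims["top"],"top",x,y,yaw,6,272,185,65,50)
b=overlay(ims["top"],"top",x,y,yaw,6,265,270,65,50)
c=overlay(ims["side"],"side",x,y,yaw,6,235,260,65,50)
d=overlay(ims["side"],"side",x,y,yaw,6,330,270,65,50)
cv2.imwrite("pics/m1.png",np.vstack([np.hstack([a,b]),np.hstack([c,d])]))
# raw profile across walls in top view, in the chassis frame, at z=.056
g=ims["top"].astype(np.float32).mean(2)
R=np.array([[np.cos(yaw),-np.sin(yaw)],[np.sin(yaw),np.cos(yaw)]])
def smp(p,z):
    u=proj([*(R@p+[x,y]),z],"top");return cv2.getRectSubPix(g,(1,1),(float(u[0]),float(u[1])))[0,0]
for nm,f in(("+x",lambda s,k:[s,k]),("-x",lambda s,k:[-s,k]),("-y",lambda s,k:[k,-s])):
    ks=np.linspace(-.06,.06,13)
    print(nm,[(int(s*1000+.5),int(np.mean([smp(f(s,k),.056) for k in ks]))) for s in np.arange(.08,.102,.001)])
```

```text
+x [(80, 113), (81, 106), (82, 92), (83, 83), (84, 78), (85, 73), (86, 69), (87, 63), (88, 59), (89, 59), (90, 70), (91, 92), (92, 115), (93, 127), (94, 130), (95, 129), (96, 128), (97, 128), (98, 128), (99, 128), (100, 128), (101, 128)]
-x [(80, 133), (81, 134), (82, 136), (83, 139), (84, 138), (85, 129), (86, 111), (87, 93), (88, 89), (89, 92), (90, 95), (91, 97), (92, 97), (93, 97), (94, 97), (95, 97), (96, 97), (97, 97), (98, 97), (99, 99), (100, 106), (101, 117)]
-y [(80, 134), (81, 134), (82, 133), (83, 132), (84, 129), (85, 126), (86, 126), (87, 131), (88, 136), (89, 134), (90, 123), (91, 111), (92, 104), (93, 102), (94, 101), (95, 102), (96, 102), (97, 103), (98, 103), (99, 102), (100, 103), (101, 103)]
```

View pics/m1.png

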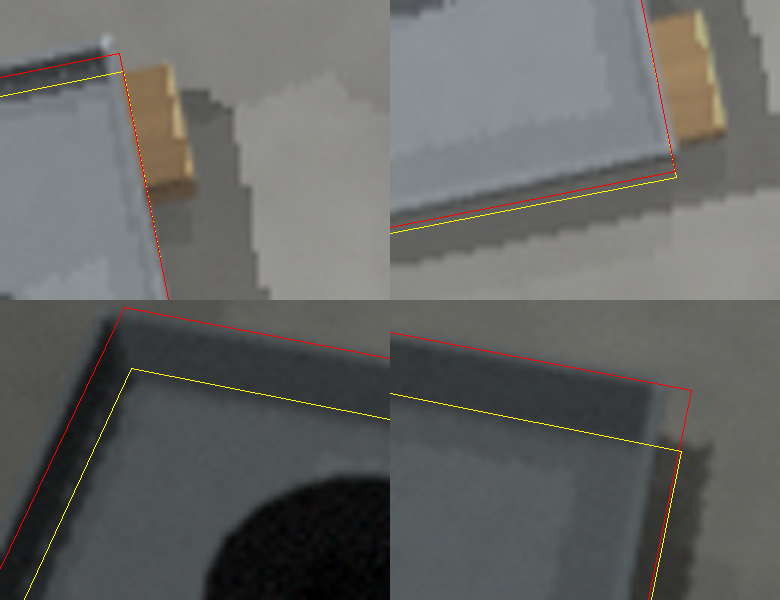

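arm_command([
  {"tx": -0.087, "ty": 0.082, "tz": 0},
  {"tx": -0.174, "ty": 0.165, "tz": 0},
  {"tx": -0.26, "ty": 0.247, "tz": 0},
  {"tx": -0.347, "ty": 0.33, "tz": 0},
  {"tx": -0.434, "ty": 0.412, "tz": 0},
  {"tx": -0.52, "ty": 0.494, "tz": 0},
  {"tx": -0.607, "ty": 0.577, "tz": 0},
  {"tx": -0.694, "ty": 0.659, "tz": 0},
], claw=1, grip_force=20)

```text
invalid input
```

arm_command([
  {"tx": -0.087, "ty": 0.082, "tz": 0},
  {"tx": -0.174, "ty": 0.165, "tz": 0},
  {"tx": -0.26, "ty": 0.247, "tz": 0},
  {"tx": -0.347, "ty": 0.33, "tz": 0},
  {"tx": -0.434, "ty": 0.412, "tz": 0},
  {"tx": -0.52, "ty": 0.494, "tz": 0},
  {"tx": -0.607, "ty": 0.577, "tz": 0},
  {"tx": -0.694, "ty": 0.659, "tz": 0},
])

```text
invalid input
```

arm_command([
  {"tx": -0.1, "ty": 0.1, "tz": 0},
  {"tx": -0.22, "ty": 0.21, "tz": 0.04},
  {"tx": -0.34, "ty": 0.32, "tz": 0.1},
  {"tx": -0.46, "ty": 0.44, "tz": 0.16},
  {"tx": -0.57, "ty": 0.55, "tz": 0.24},
  {"tx": -0.69, "ty": 0.66, "tz": 0.32},
  {"tx": -0.69, "ty": 0.66, "tz": 0.4},
  {"tx": -0.69, "ty": 0.66, "tz": 0.4},
])

```text
invalid input
```

```bash
cat >> h.py <<'E'
def go(x,y,z,yaw=None):
    s=get_state();p=s["eef_pos"];w=s["ee_rot"][2]
    d=np.array([x,y,z])-p
    print("t %.2f"%s["t"],"pos",np.round(p,4),"rot",np.round(s["ee_rot"],3),"F",np.round(s["force"],1),"w %.4f gf %.1f"%(s["width"],s["gripper_force"]))
    print("shares tx %.3f ty %.3f tz %.3f"%tuple(np.array([d[0]*np.cos(w)+d[1]*np.sin(w),d[0]*np.sin(w)-d[1]*np.cos(w),-d[2]])/.25), "twist" , None if yaw is None else -((yaw-w+np.pi)%(2*np.pi)-np.pi)/np.pi)
E
python3 - <<'E'
from h import *
go(.551,.020,.041)
E
```

```text
t 1.30 pos [ 0.244  -0.6293  0.2266] rot [ 3.142  0.    -2.772] F [ 0.3 -1.1  0.6] w 0.0876 gf 0.0
shares tx -2.084 ty 1.978 tz 0.742 twist None
```

arm_command([
  {"tx": -0.087, "ty": 0.082, "tz": 0, "twist": 0},
  {"tx": -0.174, "ty": 0.165, "tz": 0, "twist": 0},
  {"tx": -0.26, "ty": 0.247, "tz": 0, "twist": 0},
  {"tx": -0.347, "ty": 0.33, "tz": 0, "twist": 0},
  {"tx": -0.434, "ty": 0.412, "tz": 0, "twist": 0},
  {"tx": -0.52, "ty": 0.494, "tz": 0, "twist": 0},
  {"tx": -0.607, "ty": 0.577, "tz": 0, "twist": 0},
  {"tx": -0.694, "ty": 0.659, "tz": 0, "twist": 0},
], claw=1, grip_force=20)

```text
t: 1.97
eef_pos: [0.3466, -0.4117, 0.2268]
ee_rot: [-3.141, 0.0, -2.772]
force: [1.2, 0.4, 0.9]
width: 0.0878
gripper_force: 0.0
```

arm_command([
  {"tx": -0.087, "ty": 0.082, "tz": 0, "twist": 0},
  {"tx": -0.174, "ty": 0.165, "tz": 0, "twist": 0},
  {"tx": -0.26, "ty": 0.247, "tz": 0, "twist": 0},
  {"tx": -0.347, "ty": 0.33, "tz": 0, "twist": 0},
  {"tx": -0.434, "ty": 0.412, "tz": 0, "twist": 0},
  {"tx": -0.52, "ty": 0.494, "tz": 0, "twist": 0},
  {"tx": -0.607, "ty": 0.577, "tz": 0, "twist": 0},
  {"tx": -0.694, "ty": 0.659, "tz": 0, "twist": 0},
])

```text
t: 2.63
eef_pos: [0.4488, -0.1953, 0.2269]
ee_rot: [-3.141, 0.001, -2.772]
force: [1.3, -1.2, -0.4]
width: 0.0876
gripper_force: 0.0
```

arm_command([
  {"tx": -0.1, "ty": 0.1, "tz": 0, "twist": 0},
  {"tx": -0.22, "ty": 0.21, "tz": 0.04, "twist": 0},
  {"tx": -0.34, "ty": 0.32, "tz": 0.1, "twist": 0},
  {"tx": -0.46, "ty": 0.44, "tz": 0.16, "twist": 0},
  {"tx": -0.57, "ty": 0.55, "tz": 0.24, "twist": 0},
  {"tx": -0.69, "ty": 0.66, "tz": 0.32, "twist": 0},
  {"tx": -0.69, "ty": 0.66, "tz": 0.4, "twist": 0},
  {"tx": -0.69, "ty": 0.66, "tz": 0.4, "twist": 0},
])

```text
t: 3.3
eef_pos: [0.5483, 0.0216, 0.1221]
ee_rot: [3.141, -0.006, -2.77]
force: [-1.4, -0.6, -0.3]
width: 0.0874
gripper_force: 0.0
```

Run:
```python
from h import *
go(.551,.020,.041)
# refine transformer: ellipse of its dark top in the first pictures
for cam in("top","side"):
    g=cv2.imread(f"pics/{cam}0.png"); hsv=cv2.cvtColor(g,cv2.COLOR_BGR2HSV)
    a,b=(232,222) if cam=="top" else (262,282)
    m=np.uint8((g.max(2)<75))*255; mm=np.zeros_like(m); mm[b:b+(55 if cam=="top" else 62),a:a+(52 if cam=="top" else 66)]=m[b:b+(55 if cam=="top" else 62),a:a+(52 if cam=="top" else 66)]
    cs,h=cv2.findContours(mm,cv2.RETR_CCOMP,1)
    for c in cs:
        if len(c)>12: e=cv2.fitEllipse(c);print(cam,cv2.boundingRect(c),np.round(e[0],1),np.round(e[1],1),np.round([pix2z(e[0],cam,z)[:2] for z in(.064,.051,.038)],4).tolist())
# predicted silhouettes of a cylinder for candidates
for cx,cy in((.551,.020),(.549,.019),(.553,.018)):
  for cam in("top","side"):
    t=np.linspace(0,6.28,60)
    P=np.array([proj([cx+.034*np.cos(q),cy+.034*np.sin(q),z],cam) for q in t for z in(.038,.064)])
    print(cx,cy,cam,np.round([*P.min(0),*P.max(0)],1))
```

```text
t 3.30 pos [0.5483 0.0216 0.1221] rot [ 3.141 -0.006 -2.77 ] F [-1.4 -0.6 -0.3] w 0.0874 gf 0.0
shares tx -0.008 ty -0.010 tz 0.324 twist None
top (237, 228, 41, 42) [256.7 248.5] [39.6 41.1] [[0.5502, 0.0193], [0.5522, 0.0206], [0.5542, 0.022]]
top (250, 259, 19, 10) [259.3 264.1] [ 6.  19.7] [[0.524, 0.0153], [0.5257, 0.0166], [0.5274, 0.0179]]
top (267, 255, 7, 8) [269.9 258.3] [4.8 7.5] [[0.5332, -0.0023], [0.535, -0.0012], [0.5368, -0.0002]]
top (252, 243, 13, 13) [259.1 249.4] [ 9.2 12.9] [[0.5484, 0.0153], [0.5504, 0.0166], [0.5524, 0.0179]]
side (268, 289, 60, 55) [296.3 317.1] [54.5 59.8] [[0.5444, 0.0317], [0.5488, 0.0231], [0.5532, 0.0144]]
side (312, 315, 7, 7) [314.7 318. ] [4.9 6.9] [[0.5226, 0.0234], [0.5264, 0.0146], [0.5302, 0.0057]]
side (315, 309, 6, 7) [317.7 312.2] [5.2 6.6] [[0.5228, 0.0136], [0.5266, 0.0045], [0.5305, -0.0046]]
side (304, 282, 24, 5) [320.9 283.4] [ 3.3 27.5] [[0.538, -0.0324], [0.5423, -0.0427], [0.5465, -0.0531]]
0.551 0.02 top [235.8 227.7 277.9 270.2]
0.551 0.02 side [269.  288.3 322.  342.6]
0.549 0.019 top [236.4 228.9 278.5 271.4]
0.549 0.019 side [270.7 288.2 323.8 342.6]
0.553 0.018 top [236.9 226.5 279.1 269. ]
0.553 0.018 side [268.3 286.8 321.2 340.9]
```

arm_command([
  {"tx": -0.008, "ty": -0.01, "tz": 0.08, "twist": 0},
  {"tx": -0.008, "ty": -0.01, "tz": 0.16, "twist": 0},
  {"tx": -0.008, "ty": -0.01, "tz": 0.22, "twist": 0},
  {"tx": -0.008, "ty": -0.01, "tz": 0.27, "twist": 0},
  {"tx": -0.008, "ty": -0.01, "tz": 0.31, "twist": 0},
  {"tx": -0.008, "ty": -0.01, "tz": 0.324, "twist": 0},
  {"tx": -0.008, "ty": -0.01, "tz": 0.324, "twist": 0},
  {"tx": -0.008, "ty": -0.01, "tz": 0.324, "twist": 0},
])

```text
t: 3.97
eef_pos: [0.5528, 0.0177, 0.0462]
ee_rot: [-3.141, 0.001, -2.772]
force: [0.1, 0.1, 0.1]
width: 0.0876
gripper_force: 0.0
```

arm_command([
  {"tx": 0, "ty": 0, "tz": 0, "twist": 0},
  {"tx": 0, "ty": 0, "tz": 0, "twist": 0},
  {"tx": 0, "ty": 0, "tz": 0, "twist": 0},
  {"tx": 0, "ty": 0, "tz": 0, "twist": 0},
  {"tx": 0, "ty": 0, "tz": 0, "twist": 0},
  {"tx": 0, "ty": 0, "tz": 0, "twist": 0},
  {"tx": 0, "ty": 0, "tz": 0, "twist": 0},
  {"tx": 0, "ty": 0, "tz": 0, "twist": 0},
], claw=0.6, grip_force=25)

```text
t: 4.63
eef_pos: [0.5528, 0.0183, 0.0462]
ee_rot: [3.142, 0.001, -2.772]
force: [-1.5, 2.0, 5.7]
width: 0.0683
gripper_force: 25.0
```

arm_command([
  {"tx": 0, "ty": 0, "tz": -0.04, "twist": 0},
  {"tx": 0, "ty": 0, "tz": -0.08, "twist": 0},
  {"tx": 0, "ty": 0, "tz": -0.1, "twist": 0},
  {"tx": 0.003, "ty": 0.02, "tz": -0.1, "twist": 0},
  {"tx": 0.006, "ty": 0.04, "tz": -0.1, "twist": 0},
  {"tx": 0.009, "ty": 0.06, "tz": -0.1, "twist": 0},
  {"tx": 0.011, "ty": 0.071, "tz": -0.1, "twist": 0},
  {"tx": 0.011, "ty": 0.071, "tz": -0.1, "twist": 0},
])

```text
t: 5.3
eef_pos: [0.5427, 0.034, 0.0702]
ee_rot: [3.142, -0.001, -2.771]
force: [-1.4, 0.1, -3.5]
width: 0.0683
gripper_force: 25.0
```

Run:
```python
from h import *
go(.543,.0335,.0465)
a=grab_frame("side")[:,:,::-1];b=grab_frame("top")[:,:,::-1]
f=lambda i,x,y,w,h,k:cv2.resize(i[y:y+h,x:x+w],None,fx=k,fy=k,interpolation=cv2.INTER_CUBIC)
cv2.imwrite("pics/lift.png",np.hstack([f(a,230,260,130,130,3),f(b,200,190,130,130,3)]))
```

```text
t 5.30 pos [0.5427 0.034  0.0702] rot [ 3.142e+00 -1.000e-03 -2.771e+00] F [-1.4  0.1 -3.5] w 0.0683 gf 25.0
shares tx -0.000 ty -0.002 tz 0.095 twist None
```

View pics/lift.png

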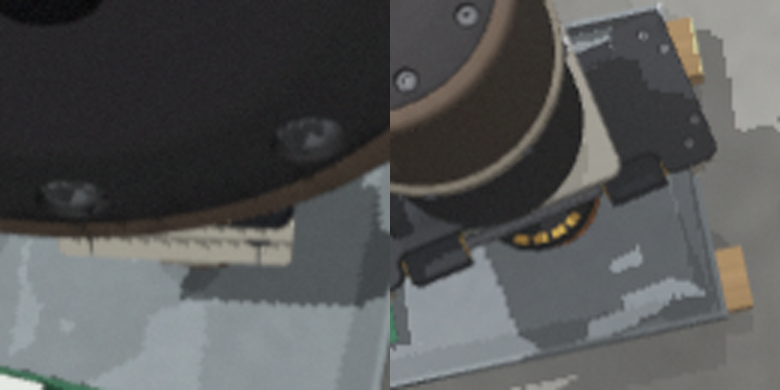

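arm_command([
  {"tx": 0, "ty": 0, "tz": 0.03, "twist": 0},
  {"tx": 0, "ty": 0, "tz": 0.055, "twist": 0},
  {"tx": 0, "ty": 0, "tz": 0.075, "twist": 0},
  {"tx": 0, "ty": 0, "tz": 0.087, "twist": 0},
  {"tx": 0, "ty": 0, "tz": 0.092, "twist": 0},
  {"tx": 0, "ty": 0, "tz": 0.095, "twist": 0},
  {"tx": 0, "ty": 0, "tz": 0.095, "twist": 0},
  {"tx": 0, "ty": 0, "tz": 0.095, "twist": 0},
])

```text
t: 6.07
eef_pos: [0.5436, 0.0335, 0.0469]
ee_rot: [-3.142, 0.0, -2.772]
force: [0.8, 0.4, -3.5]
width: 0.0686
gripper_force: 25.0
```

arm_command([
  {"tx": 0, "ty": 0, "tz": 0, "twist": 0},
  {"tx": 0, "ty": 0, "tz": 0, "twist": 0},
  {"tx": 0, "ty": 0, "tz": 0, "twist": 0},
  {"tx": 0, "ty": 0, "tz": -0.05, "twist": 0},
  {"tx": 0, "ty": 0, "tz": -0.15, "twist": 0},
  {"tx": 0, "ty": 0, "tz": -0.28, "twist": 0},
  {"tx": 0, "ty": 0, "tz": -0.4, "twist": 0},
  {"tx": 0, "ty": 0, "tz": -0.4, "twist": 0},
], claw=1)

```text
t: 6.73
eef_pos: [0.5471, 0.0343, 0.1535]
ee_rot: [-3.14, 0.01, -2.77]
force: [1.1, 0.6, 0.3]
width: 0.0874
gripper_force: 0.0
```

Run:
```python
from h import *
go(.440,-.275,.06)
```

```text
t 6.73 pos [0.5471 0.0343 0.1535] rot [-3.14  0.01 -2.77] F [1.1 0.6 0.3] w 0.0874 gf 0.0
shares tx 0.848 ty -0.997 tz 0.374 twist None
```

arm_command([
  {"tx": 0.06, "ty": -0.07, "tz": 0, "twist": 0},
  {"tx": 0.15, "ty": -0.18, "tz": 0, "twist": 0},
  {"tx": 0.25, "ty": -0.3, "tz": 0, "twist": 0},
  {"tx": 0.35, "ty": -0.42, "tz": 0, "twist": 0},
  {"tx": 0.45, "ty": -0.54, "tz": 0, "twist": 0},
  {"tx": 0.55, "ty": -0.66, "tz": 0, "twist": 0},
  {"tx": 0.65, "ty": -0.78, "tz": 0.05, "twist": 0},
  {"tx": 0.75, "ty": -0.9, "tz": 0.1, "twist": 0},
])

```text
t: 7.4
eef_pos: [0.45, -0.2459, 0.1228]
ee_rot: [-3.14, 0.003, -2.771]
force: [0.3, 0.3, -0.2]
width: 0.0878
gripper_force: 0.0
```

Run:
```python
from h import *
go(.440,-.275,.06)
for cam in("top","side"):
    im=grab_frame(cam)[:,:,::-1];cv2.imwrite(f"pics/{cam}1.png",im)
    for n,z in(("plate_center",.003),("transformer_center",.051)):
        for r in spot_point(n,cam)[:2]: print(cam,n,round(r["score"],2),np.round(r["uv"],1),np.round(pix2z(r["uv"],cam,z),4))
g=cv2.imread("pics/top1.png");m=np.zeros(g.shape[:2],np.uint8)
m[215:290,215:290]=np.uint8(g[215:290,215:290].max(2)<75)*255
cs,_=cv2.findContours(m,0,1);c=max(cs,key=cv2.contourArea);print(cv2.boundingRect(c))
t=np.linspace(0,6.28,60)
for cx,cy in((.543,.0335),):
    P=np.array([proj([cx+.034*np.cos(q),cy+.034*np.sin(q),z],"top") for q in t for z in(.038,.064)]);print(np.round([*P.min(0),*P.max(0)],1))
f=lambda i,x,y,w,h,k:cv2.resize(i[y:y+h,x:x+w],None,fx=k,fy=k,interpolation=cv2.INTER_CUBIC)
im=f(g,222,228,50,50,8)
for z,rr,c in((.064,.013,(0,255,0)),(.034,.006,(0,255,255))):
    P=np.array([(proj([.543+rr*np.cos(q),.0335+rr*np.sin(q),z],"top")-[222,228]+.5)*8 for q in t],int);cv2.polylines(im,[P],True,c,1)
s=cv2.imread("pics/side1.png")
cv2.imwrite("pics/bore.png",np.hstack([im,f(s,275,295,50,50,8)]))
```

```text
t 7.40 pos [ 0.45   -0.2459  0.1228] rot [-3.140e+00  3.000e-03 -2.771e+00] F [ 0.3  0.3 -0.2] w 0.0878 gf 0.0
shares tx 0.080 ty -0.094 tz 0.251 twist None
side plate_center 0.61 [427.9 225.8] [ 0.4407 -0.277   0.003 ]
side transformer_center 0.96 [296.2 325. ] [0.5435 0.0344 0.051 ]
side transformer_center 0.27 [450.5 300.4] [ 0.3716 -0.0861  0.051 ]Traceback (most recent call last):
  File "<stdin>", line 9, in <module>
ValueError: max() iterable argument is empty
```

arm_command([
  {"tx": 0.04, "ty": -0.05, "tz": 0.05, "twist": 0},
  {"tx": 0.083, "ty": -0.105, "tz": 0.13, "twist": 0},
  {"tx": 0.083, "ty": -0.105, "tz": 0.22, "twist": 0},
  {"tx": 0.083, "ty": -0.105, "tz": 0.31, "twist": 0},
  {"tx": 0.083, "ty": -0.105, "tz": 0.39, "twist": 0},
  {"tx": 0.083, "ty": -0.105, "tz": 0.45, "twist": 0},
  {"tx": 0.083, "ty": -0.105, "tz": 0.472, "twist": 0},
  {"tx": 0.083, "ty": -0.105, "tz": 0.472, "twist": 0},
])

```text
t: 8.37
eef_pos: [0.4402, -0.275, 0.003]
ee_rot: [3.141, -0.002, -2.77]
force: [0.8, -1.1, 0.1]
width: 0.0873
gripper_force: 0.0
```

arm_command([
  {"tx": 0, "ty": 0, "tz": 0.002, "twist": 0},
  {"tx": 0, "ty": 0, "tz": 0.004, "twist": 0},
  {"tx": 0, "ty": 0, "tz": 0.004, "twist": 0},
  {"tx": 0, "ty": 0, "tz": 0.004, "twist": 0},
  {"tx": 0, "ty": 0, "tz": 0.004, "twist": 0},
  {"tx": 0, "ty": 0, "tz": 0.004, "twist": 0},
  {"tx": 0, "ty": 0, "tz": 0.004, "twist": 0},
  {"tx": 0, "ty": 0, "tz": 0.004, "twist": 0},
], claw=0.4, grip_force=20)

```text
t: 9.03
eef_pos: [0.4402, -0.2762, 0.0031]
ee_rot: [-3.141, 0.0, -2.772]
force: [-0.7, 0.8, 4.3]
width: 0.0482
gripper_force: 20.0
```

arm_command([
  {"tx": 0, "ty": 0, "tz": -0.06, "twist": 0},
  {"tx": 0, "ty": 0, "tz": -0.15, "twist": 0},
  {"tx": 0.05, "ty": -0.05, "tz": -0.26, "twist": 0},
  {"tx": 0.15, "ty": -0.15, "tz": -0.36, "twist": 0},
  {"tx": 0.25, "ty": -0.25, "tz": -0.46, "twist": 0},
  {"tx": 0.35, "ty": -0.35, "tz": -0.5, "twist": 0},
  {"tx": 0.45, "ty": -0.44, "tz": -0.5, "twist": 0},
  {"tx": 0.54, "ty": -0.52, "tz": -0.5, "twist": 0},
])

```text
t: 9.7
eef_pos: [0.3605, -0.4481, 0.129]
ee_rot: [-3.14, 0.001, -2.772]
force: [0.9, 0.3, -0.4]
width: 0.0484
gripper_force: 20.0
```

Run:
```python
from h import *
go(.5435,.034,.10)
for cam in("top","side"):
    im=grab_frame(cam)[:,:,::-1];cv2.imwrite(f"pics/{cam}2.png",im)
    for n,z in(("mount_hole",.034),("transformer_center",.051),("plate_center",.126)):
        for r in spot_point(n,cam)[:1]: print(cam,n,round(r["score"],2),np.round(r["uv"],1),np.round(pix2z(r["uv"],cam,z),4))
g=cv2.imread("pics/top2.png");s=cv2.imread("pics/side2.png")
t=np.linspace(0,6.28,60)
f=lambda i,x,y,w,h,k:cv2.resize(i[y:y+h,x:x+w],None,fx=k,fy=k,interpolation=cv2.INTER_CUBIC)
im=f(g,222,228,50,50,8)
for z,rr,c in((.064,.013,(0,255,0)),(.064,.034,(0,255,0)),(.034,.001,(0,255,255))):
    P=np.array([(proj([.5435+rr*np.cos(q),.034+rr*np.sin(q),z],"top")-[222,228]+.5)*8 for q in t],int);cv2.polylines(im,[P],True,c,1)
u=proj(get_state()["eef_pos"],"side");a,b=int(max(0,min(540,u[0]-50))),int(max(0,min(380,u[1]-50)));print(u,a,b)
cv2.imwrite("pics/bore.png",np.hstack([im,f(s,a,b,100,100,4)]))
```

```text
t 9.70 pos [ 0.3605 -0.4481  0.129 ] rot [-3.140e+00  1.000e-03 -2.772e+00] F [ 0.9  0.3 -0.4] w 0.0484 gf 20.0
shares tx -1.379 ty 1.534 tz 0.116 twist None
top transformer_center 0.78 [245.1 253.2] [0.5447 0.0401 0.051 ]
side mount_hole 0.6 [300.4 347.9] [0.5291 0.0531 0.034 ]
side transformer_center 0.7 [295.9 326.3] [0.543  0.0363 0.051 ]
side plate_center 0.6 [507.7 123.9] [ 0.3634 -0.4549  0.126 ]
[508.36695702 125.81642334] 458 75
```

View pics/bore.png

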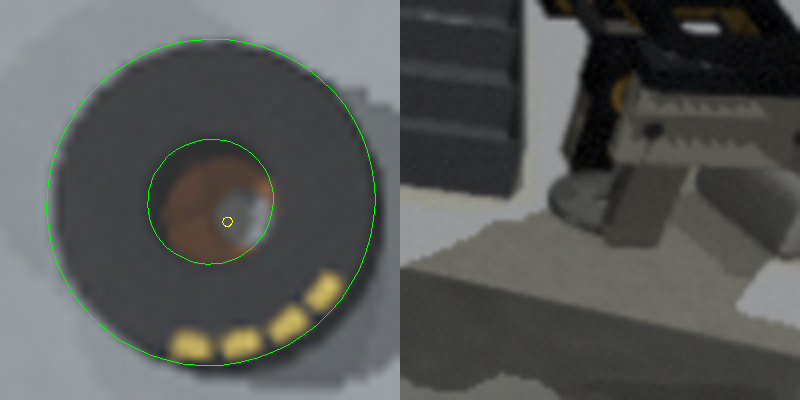

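Run:
```python
from h import *
g=cv2.imread("pics/top2.png")
for r in range(245,263): print(r,[tuple(int(v) for v in g[r,c][::-1]) for c in range(244,258)])
for uv,z in(((251.9,254.9),.038),((248.9,255),.034)): print(uv,np.round(pix2z(uv,"top",z),4))
p=get_state()["eef_pos"];R=np.array([np.cos(-2.772),np.sin(-2.772)]);t=np.linspace(0,6.28,80)
for e in(0,-.005,-.01,-.016,.005):
    c=p[:2]+e*R;P=np.array([proj([c[0]+.025*np.cos(q),c[1]+.025*np.sin(q),p[2]+dz],"side") for q in t for dz in(-.003,.003)])
    print(e,"left",P[:,0].min().round(1),"bottom",P[:,1].max().round(1),"top",P[:,1].min().round(1),"right",P[:,0].max().round(1))
for r in regions_of("plate","side")[:2]: print(r["score"],r["rect"])
```

```text
245 [(62, 63, 64), (58, 60, 61), (51, 53, 56), (48, 51, 54), (49, 51, 51), (48, 49, 51), (50, 53, 53), (52, 54, 56), (60, 60, 64), (61, 64, 66), (64, 65, 68), (66, 67, 71), (66, 68, 70), (65, 65, 69)]
246 [(51, 53, 56), (46, 47, 49), (46, 48, 50), (47, 49, 49), (47, 47, 50), (44, 48, 47), (44, 48, 48), (43, 46, 48), (50, 51, 52), (56, 58, 60), (64, 64, 66), (65, 66, 68), (67, 68, 70), (66, 67, 69)]
247 [(46, 48, 49), (48, 49, 49), (51, 50, 50), (49, 49, 50), (55, 52, 51), (56, 52, 49), (59, 54, 49), (57, 51, 50), (53, 50, 50), (49, 51, 50), (55, 59, 58), (65, 67, 69), (66, 66, 68), (64, 66, 67)]
248 [(49, 51, 51), (53, 52, 52), (66, 56, 50), (66, 57, 53), (75, 62, 55), (78, 64, 54), (78, 63, 54), (77, 62, 53), (72, 59, 53), (63, 55, 51), (55, 52, 51), (63, 62, 64), (64, 66, 68), (67, 68, 70)]
249 [(53, 50, 50), (68, 57, 53), (83, 65, 54), (80, 63, 54), (78, 62, 54), (78, 62, 53), (78, 63, 54), (77, 61, 53), (79, 63, 54), (78, 62, 54), (73, 60, 53), (62, 58, 56), (64, 65, 67), (67, 68, 70)]
250 [(72, 59, 54), (85, 66, 55), (88, 67, 55), (79, 63, 52), (78, 62, 53), (78, 63, 56), (79, 6
[... 2233 characters left out ...]
0, 61), (62, 62, 62), (60, 63, 64), (62, 64, 67), (65, 65, 68), (65, 67, 69), (64, 66, 68), (66, 68, 70), (64, 66, 68), (64, 66, 70)]
262 [(66, 67, 70), (63, 64, 69), (64, 65, 69), (65, 66, 68), (65, 66, 69), (66, 68, 69), (65, 67, 69), (65, 66, 67), (67, 68, 69), (66, 66, 67), (63, 66, 67), (67, 67, 70), (63, 63, 67), (66, 67, 70)]
(251.9, 254.9) [0.5434 0.0302 0.038 ]
(248.9, 255) [0.5439 0.0358 0.034 ]
0 left 493.1 bottom 134.9 top 117.1 right 523.9
-0.005 left 490.2 bottom 134.8 top 117.0 right 521.0
-0.01 left 487.3 bottom 134.7 top 116.9 right 518.1
-0.016 left 483.9 bottom 134.6 top 116.8 right 514.6
0.005 left 495.9 bottom 135.0 top 117.2 right 526.8
0.75 [495.4, 117.2, 515.0, 135.2]
```

arm_command([
  {"tx": -0.05, "ty": 0.06, "tz": 0, "twist": 0},
  {"tx": -0.13, "ty": 0.15, "tz": 0, "twist": 0},
  {"tx": -0.22, "ty": 0.25, "tz": 0, "twist": 0},
  {"tx": -0.32, "ty": 0.35, "tz": 0, "twist": 0},
  {"tx": -0.41, "ty": 0.45, "tz": 0, "twist": 0},
  {"tx": -0.5, "ty": 0.55, "tz": 0, "twist": 0},
  {"tx": -0.6, "ty": 0.66, "tz": 0, "twist": 0},
  {"tx": -0.69, "ty": 0.76, "tz": 0, "twist": 0},
])

```text
t: 10.82
eef_pos: [0.454, -0.204, 0.1281]
ee_rot: [-3.141, 0.001, -2.77]
force: [0.9, -0.1, -1.1]
width: 0.0485
gripper_force: 20.0
```

arm_command([
  {"tx": -0.1, "ty": 0.11, "tz": 0, "twist": 0},
  {"tx": -0.2, "ty": 0.22, "tz": 0, "twist": 0},
  {"tx": -0.3, "ty": 0.33, "tz": 0, "twist": 0},
  {"tx": -0.4, "ty": 0.44, "tz": 0, "twist": 0},
  {"tx": -0.5, "ty": 0.55, "tz": 0, "twist": 0},
  {"tx": -0.6, "ty": 0.66, "tz": 0, "twist": 0},
  {"tx": -0.67, "ty": 0.74, "tz": 0.06, "twist": 0},
  {"tx": -0.69, "ty": 0.762, "tz": 0.12, "twist": 0},
])

```text
t: 11.48
eef_pos: [0.5476, 0.0382, 0.0986]
ee_rot: [-3.141, 0.004, -2.767]
force: [0.1, -0.1, -1.5]
width: 0.0483
gripper_force: 20.0
```

arm_command([
  {"tx": 0, "ty": 0, "tz": 0, "twist": 0},
  {"tx": 0, "ty": 0, "tz": 0, "twist": 0},
  {"tx": 0, "ty": 0, "tz": 0.02, "twist": 0},
  {"tx": 0, "ty": 0, "tz": 0.04, "twist": 0},
  {"tx": 0, "ty": 0, "tz": 0.04, "twist": 0},
  {"tx": 0, "ty": 0, "tz": 0.04, "twist": 0},
  {"tx": 0, "ty": 0, "tz": 0.04, "twist": 0},
  {"tx": 0, "ty": 0, "tz": 0.04, "twist": 0},
])

```text
t: 12.15
eef_pos: [0.5455, 0.033, 0.0882]
ee_rot: [-3.142, 0.001, -2.772]
force: [1.2, -0.9, -0.6]
width: 0.0487
gripper_force: 20.0
```

Run:
```python
from h import *
go(.5444,.0314,.0675)
```

```text
t 12.15 pos [0.5455 0.033  0.0882] rot [-3.142e+00  1.000e-03 -2.772e+00] F [ 1.2 -0.9 -0.6] w 0.0487 gf 20.0
shares tx 0.006 ty -0.005 tz 0.083 twist None
```

arm_command([
  {"tx": 0.006, "ty": -0.005, "tz": 0.02, "twist": 0},
  {"tx": 0.006, "ty": -0.005, "tz": 0.045, "twist": 0},
  {"tx": 0.006, "ty": -0.005, "tz": 0.065, "twist": 0},
  {"tx": 0.006, "ty": -0.005, "tz": 0.077, "twist": 0},
  {"tx": 0.006, "ty": -0.005, "tz": 0.083, "twist": 0},
  {"tx": 0.006, "ty": -0.005, "tz": 0.083, "twist": 0},
  {"tx": 0.006, "ty": -0.005, "tz": 0.083, "twist": 0},
  {"tx": 0.006, "ty": -0.005, "tz": 0.083, "twist": 0},
])

```text
t: 12.82
eef_pos: [0.5439, 0.0314, 0.0671]
ee_rot: [-3.141, -0.001, -2.772]
force: [-3.3, -0.5, 5.1]
width: 0.0484
gripper_force: 20.0
```

arm_command([
  {"tx": 0, "ty": 0, "tz": 0, "twist": 0},
  {"tx": 0, "ty": 0, "tz": 0, "twist": 0},
  {"tx": 0, "ty": 0, "tz": 0, "twist": 0},
  {"tx": 0, "ty": 0, "tz": 0, "twist": 0},
  {"tx": 0, "ty": 0, "tz": -0.06, "twist": 0},
  {"tx": 0, "ty": 0, "tz": -0.16, "twist": 0},
  {"tx": 0, "ty": 0, "tz": -0.28, "twist": 0},
  {"tx": 0, "ty": 0, "tz": -0.3, "twist": 0},
], claw=1)

```text
t: 13.48
eef_pos: [0.547, 0.0322, 0.1467]
ee_rot: [-3.14, 0.006, -2.771]
force: [0.8, 0.4, 0.1]
width: 0.0865
gripper_force: 0.0
```

Run:
```python
from h import *
go(.6225,-.261,.0715)
```

```text
t 13.48 pos [0.547  0.0322 0.1467] rot [-3.14   0.006 -2.771] F [0.8 0.4 0.1] w 0.0865 gf 0.0
shares tx 0.144 ty -1.203 tz 0.301 twist None
```

Run:
```python
from h import *
t=np.linspace(0,6.28,40);out=[]
for cam,x0,y0 in(("top",398,174),("side",304,157)):
    g=cv2.imread(f"pics/{cam}0.png");im=cv2.resize(g[y0:y0+50,x0:x0+50],None,fx=8,fy=8,interpolation=cv2.INTER_CUBIC)
    for z,c in((.078,(0,255,0)),(.068,(0,255,255))):
        P=np.array([(proj([.624+.008*np.cos(q),-.261+.008*np.sin(q),z],cam)-[x0,y0]+.5)*8 for q in t],int);cv2.polylines(im,[P],True,c,1)
    out.append(im)
    grab_frame(cam)
    for n,z in(("bolt_head",.073),("bolt",.008),("short_bolt_head",.048),("plate_center",.067)):
        for r in spot_point(n,cam)[:1]: print(cam,n,round(r["score"],2),np.round(r["uv"],1),np.round(pix2z(r["uv"],cam,z),4))
cv2.imwrite("pics/bolt.png",np.hstack(out))
```

```text
top bolt_head 0.61 [421.3 200.4] [ 0.6215 -0.256   0.073 ]
top bolt 0.51 [416.7 207.9] [ 0.6231 -0.2585  0.008 ]
top short_bolt_head 0.55 [381.2 209.1] [ 0.614 -0.191  0.048]
top plate_center 0.87 [251.4 252.6] [0.5431 0.0277 0.067 ]
side plate_center 0.84 [297.6 316. ] [0.5426 0.0315 0.067 ]
```

View pics/bolt.png

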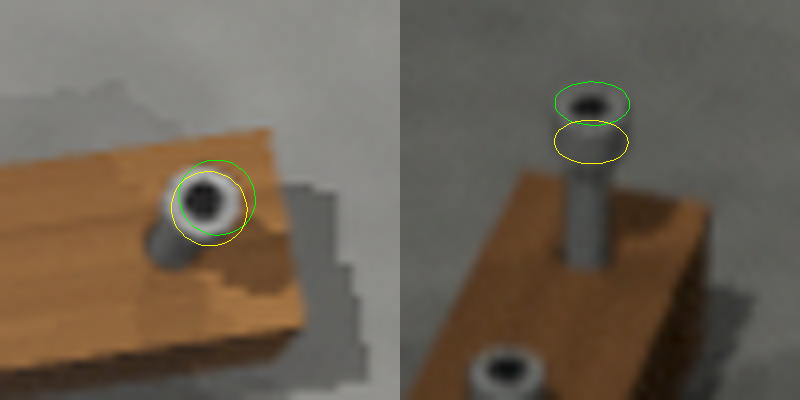

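arm_command([
  {"tx": 0.01, "ty": -0.07, "tz": 0, "twist": 0},
  {"tx": 0.02, "ty": -0.19, "tz": 0, "twist": 0},
  {"tx": 0.03, "ty": -0.33, "tz": 0, "twist": 0},
  {"tx": 0.05, "ty": -0.47, "tz": 0, "twist": 0},
  {"tx": 0.06, "ty": -0.61, "tz": 0, "twist": 0},
  {"tx": 0.08, "ty": -0.75, "tz": 0, "twist": 0},
  {"tx": 0.09, "ty": -0.87, "tz": 0, "twist": 0},
  {"tx": 0.1, "ty": -0.98, "tz": 0, "twist": 0},
], claw=0.5)

```text
t: 14.65
eef_pos: [0.6096, -0.2079, 0.1414]
ee_rot: [3.141, -0.001, -2.772]
force: [-0.5, 0.9, 0.5]
width: 0.045
gripper_force: 0.0
```

arm_command([
  {"tx": 0.01, "ty": -0.08, "tz": 0, "twist": 0},
  {"tx": 0.02, "ty": -0.15, "tz": 0, "twist": 0},
  {"tx": 0.022, "ty": -0.2, "tz": 0, "twist": 0},
  {"tx": 0.022, "ty": -0.219, "tz": 0.02, "twist": 0},
  {"tx": 0.022, "ty": -0.219, "tz": 0.05, "twist": 0},
  {"tx": 0.022, "ty": -0.219, "tz": 0.08, "twist": 0},
  {"tx": 0.022, "ty": -0.219, "tz": 0.08, "twist": 0},
  {"tx": 0.022, "ty": -0.219, "tz": 0.08, "twist": 0},
])

```text
t: 15.32
eef_pos: [0.6237, -0.2578, 0.1212]
ee_rot: [3.141, -0.002, -2.771]
force: [0.3, -0.2, 0.8]
width: 0.0435
gripper_force: 0.0
```

Run:
```python
from h import *
go(.624,-.2593,.0695)
```

```text
t 15.32 pos [ 0.6237 -0.2578  0.1212] rot [ 3.141e+00 -2.000e-03 -2.771e+00] F [ 0.3 -0.2  0.8] w 0.0435 gf 0.0
shares tx 0.001 ty -0.006 tz 0.207 twist None
```

arm_command([
  {"tx": 0, "ty": -0.005, "tz": 0.05, "twist": 0},
  {"tx": 0, "ty": -0.005, "tz": 0.1, "twist": 0},
  {"tx": 0, "ty": -0.005, "tz": 0.14, "twist": 0},
  {"tx": 0, "ty": -0.005, "tz": 0.18, "twist": 0},
  {"tx": 0, "ty": -0.005, "tz": 0.2, "twist": 0},
  {"tx": 0, "ty": -0.005, "tz": 0.207, "twist": 0},
  {"tx": 0, "ty": -0.005, "tz": 0.207, "twist": 0},
  {"tx": 0, "ty": -0.005, "tz": 0.207, "twist": 0},
])

```text
t: 15.98
eef_pos: [0.625, -0.2602, 0.0705]
ee_rot: [-3.141, 0.0, -2.772]
force: [0.0, 0.0, 0.3]
width: 0.0435
gripper_force: 0.0
```

arm_command([
  {"tx": 0, "ty": 0, "tz": 0, "twist": 0},
  {"tx": 0, "ty": 0, "tz": 0, "twist": 0},
  {"tx": 0, "ty": 0, "tz": 0, "twist": 0},
  {"tx": 0, "ty": 0, "tz": 0, "twist": 0},
  {"tx": 0, "ty": 0, "tz": 0, "twist": 0},
  {"tx": 0, "ty": 0, "tz": 0, "twist": 0},
  {"tx": 0, "ty": 0, "tz": 0, "twist": 0},
  {"tx": 0, "ty": 0, "tz": 0, "twist": 0},
], claw=0.1, grip_force=30)

```text
t: 16.65
eef_pos: [0.6248, -0.26, 0.0705]
ee_rot: [-3.141, 0.0, -2.772]
force: [-1.2, 1.1, 1.1]
width: 0.0146
gripper_force: 30.0
```

Run:
```python
from h import *
go(.624,-.2593,.0695)
print(get_state()["moment"])
```

```text
t 16.65 pos [ 0.6248 -0.26    0.0705] rot [-3.141  0.    -2.772] F [-1.2  1.1  1.1] w 0.0146 gf 30.0
shares tx 0.002 ty 0.004 tz 0.004 twist None
[0.26939624 0.120685   0.01835939]
```

arm_command([
  {"tx": 0, "ty": 0, "tz": -0.02, "twist": 0},
  {"tx": 0, "ty": 0, "tz": -0.06, "twist": 0},
  {"tx": 0, "ty": 0, "tz": -0.12, "twist": 0},
  {"tx": 0, "ty": 0, "tz": -0.18, "twist": 0},
  {"tx": 0, "ty": 0, "tz": -0.26, "twist": 0},
  {"tx": 0, "ty": 0, "tz": -0.34, "twist": 0},
  {"tx": 0, "ty": 0, "tz": -0.4, "twist": 0},
  {"tx": 0, "ty": 0, "tz": -0.4, "twist": 0},
])

```text
t: 17.32
eef_pos: [0.6267, -0.2608, 0.1755]
ee_rot: [-3.137, 0.005, -2.771]
force: [0.4, -0.0, 0.8]
width: 0.0144
gripper_force: 30.0
```

Run:
```python
from h import *
go(.5435,.0305,.165)
p=get_state()["eef_pos"]
for cam in("side","top"):
    im=grab_frame(cam)[:,:,::-1];cv2.imwrite(f"pics/{cam}3.png",im)
    print(cam,"pred head",proj(p+[0,0,.0025],cam),"tip",proj(p-[0,0,.0625],cam))
    for n,z in(("bolt_head",p[2]+.0025),("bolt_tip",p[2]-.0625)):
        for r in spot_point(n,cam)[:1]: print(cam,n,round(r["score"],2),np.round(r["uv"],1),np.round(pix2z(r["uv"],cam,z),4))
```

```text
t 17.32 pos [ 0.6267 -0.2608  0.1755] rot [-3.137  0.005 -2.771] F [ 0.4 -0.   0.8] w 0.0144 gf 30.0
shares tx -0.112 ty 1.207 tz 0.042 twist None
side pred head [327.5420164  116.14501349] tip [326.55346897 151.66896988]
side bolt_head 0.63 [330.9 113.8] [ 0.6247 -0.2698  0.178 ]
side bolt_tip 0.56 [325.5 153.5] [ 0.6261 -0.255   0.113 ]
top pred head [435.56340506 181.01496978] tip [428.07461915 191.5298247 ]
```

arm_command([
  {"tx": -0.005, "ty": 0.06, "tz": 0, "twist": 0},
  {"tx": -0.015, "ty": 0.16, "tz": 0, "twist": 0},
  {"tx": -0.03, "ty": 0.3, "tz": 0, "twist": 0},
  {"tx": -0.045, "ty": 0.44, "tz": 0, "twist": 0},
  {"tx": -0.06, "ty": 0.58, "tz": 0, "twist": 0},
  {"tx": -0.075, "ty": 0.72, "tz": 0, "twist": 0},
  {"tx": -0.09, "ty": 0.86, "tz": 0, "twist": 0},
  {"tx": -0.1, "ty": 0.98, "tz": 0, "twist": 0},
])

```text
t: 18.28
eef_pos: [0.5582, -0.0204, 0.1699]
ee_rot: [3.141, -0.001, -2.771]
force: [0.7, -0.5, -0.0]
width: 0.0145
gripper_force: 30.0
```

arm_command([
  {"tx": -0.005, "ty": 0.08, "tz": 0, "twist": 0},
  {"tx": -0.01, "ty": 0.16, "tz": 0, "twist": 0},
  {"tx": -0.015, "ty": 0.2, "tz": 0, "twist": 0},
  {"tx": -0.016, "ty": 0.22, "tz": 0, "twist": 0},
  {"tx": -0.016, "ty": 0.22, "tz": 0.02, "twist": 0},
  {"tx": -0.016, "ty": 0.22, "tz": 0.05, "twist": 0},
  {"tx": -0.016, "ty": 0.22, "tz": 0.08, "twist": 0},
  {"tx": -0.016, "ty": 0.22, "tz": 0.08, "twist": 0},
])

```text
t: 18.95
eef_pos: [0.5422, 0.029, 0.1479]
ee_rot: [3.141, -0.004, -2.773]
force: [-0.6, -0.5, -0.2]
width: 0.0143
gripper_force: 30.0
```

Run:
```python
from h import *
p=get_state()["eef_pos"]
for cam in("side","top"):
    im=grab_frame(cam)[:,:,::-1];cv2.imwrite(f"pics/{cam}4.png",im)
    for n,z in(("bolt_head",p[2]+.0025),("bolt_tip",p[2]-.0625),("plate_center",.067)):
        for r in spot_point(n,cam)[:1]: print(cam,n,round(r["score"],2),np.round(r["uv"],1),np.round(pix2z(r["uv"],cam,z),4))
p=get_state()["eef_pos"];print("side pred tip",proj(p-[0,0,.0625],"side"))
go(.5435,.0305,.135)
cv2.imwrite("pics/s4.png",cv2.resize(cv2.imread("pics/side4.png")[255:355,240:360],None,fx=5,fy=5,interpolation=cv2.INTER_CUBIC))
```

```text
side bolt_tip 0.69 [297.3 310.4] [0.5403 0.0363 0.0854]
side plate_center 0.83 [294.2 315.8] [0.5466 0.0329 0.067 ]
top bolt_tip 0.16 [378.4 210.3] [ 0.604  -0.1823  0.0854]
top plate_center 0.55 [250.8 253.2] [0.5421 0.0287 0.067 ]
side pred tip [297.06567096 304.51546318]
t 19.35 pos [0.5435 0.0301 0.1506] rot [-3.142  0.    -2.772] F [ 0.5  0.7 -0.9] w 0.0144 gf 30.0
shares tx -0.001 ty 0.002 tz 0.062 twist None
```

View pics/s4.png

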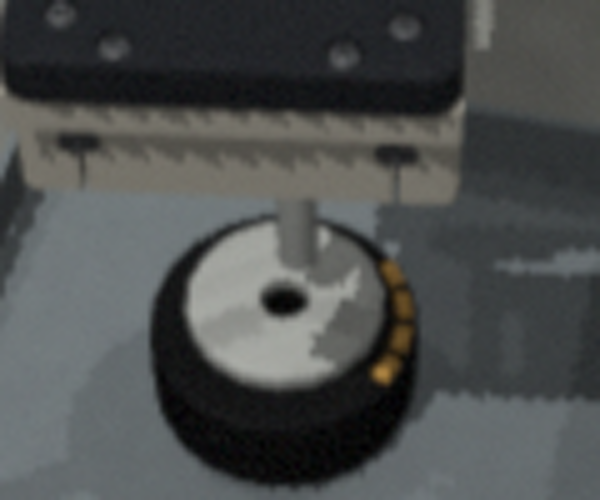

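Run:
```python
from h import *
p=get_state()["eef_pos"]
print(np.round(proj(p-[0,0,.0625],"side"),1),"tip",np.round(pix2z((299.1,306.7),"side",p[2]-.0625),4),"hole",np.round(pix2z((296.3,314.3),"side",.070),4))
```

```text
[297.1 304.5] tip [0.5398 0.0321 0.0881] hole [0.5442 0.0318 0.07  ]
```

arm_command([
  {"tx": -0.005, "ty": -0.001, "tz": 0.01, "twist": 0},
  {"tx": -0.01, "ty": -0.003, "tz": 0.03, "twist": 0},
  {"tx": -0.015, "ty": -0.004, "tz": 0.05, "twist": 0},
  {"tx": -0.015, "ty": -0.004, "tz": 0.062, "twist": 0},
  {"tx": -0.015, "ty": -0.004, "tz": 0.068, "twist": 0},
  {"tx": -0.015, "ty": -0.004, "tz": 0.072, "twist": 0},
  {"tx": -0.015, "ty": -0.004, "tz": 0.076, "twist": 0},
  {"tx": -0.015, "ty": -0.004, "tz": 0.076, "twist": 0},
])

```text
t: 20.02
eef_pos: [0.5471, 0.0306, 0.1311]
ee_rot: [3.142, -0.0, -2.772]
force: [0.1, -0.3, -1.0]
width: 0.0142
gripper_force: 30.0
```

arm_command([
  {"tx": 0, "ty": 0, "tz": 0.003, "twist": 0},
  {"tx": 0, "ty": 0, "tz": 0.006, "twist": 0},
  {"tx": 0, "ty": 0, "tz": 0.009, "twist": 0},
  {"tx": 0, "ty": 0, "tz": 0.012, "twist": 0},
  {"tx": 0, "ty": 0, "tz": 0.014, "twist": 0},
  {"tx": 0, "ty": 0, "tz": 0.016, "twist": 0},
  {"tx": 0, "ty": 0, "tz": 0.016, "twist": 0},
  {"tx": 0, "ty": 0, "tz": 0.016, "twist": 0},
])

```text
t: 20.68
eef_pos: [0.5471, 0.0306, 0.1273]
ee_rot: [3.142, -0.0, -2.772]
force: [-0.0, 0.7, -0.2]
width: 0.0143
gripper_force: 30.0
```

arm_command([
  {"tx": 0, "ty": 0, "tz": 0.015, "twist": 0},
  {"tx": 0, "ty": 0, "tz": 0.03, "twist": 0},
  {"tx": 0, "ty": 0, "tz": 0.045, "twist": 0},
  {"tx": 0, "ty": 0, "tz": 0.06, "twist": 0},
  {"tx": 0, "ty": 0, "tz": 0.075, "twist": 0},
  {"tx": 0, "ty": 0, "tz": 0.088, "twist": 0},
  {"tx": 0, "ty": 0, "tz": 0.096, "twist": 0},
  {"tx": 0, "ty": 0, "tz": 0.096, "twist": 0},
])

```text
t: 21.35
eef_pos: [0.5468, 0.0305, 0.1027]
ee_rot: [3.142, -0.001, -2.772]
force: [-0.1, 0.0, -0.3]
width: 0.0144
gripper_force: 30.0
```

arm_command([
  {"tx": 0, "ty": 0, "tz": 0.003, "twist": 0},
  {"tx": 0, "ty": 0, "tz": 0.006, "twist": 0},
  {"tx": 0, "ty": 0, "tz": 0.009, "twist": 0},
  {"tx": 0, "ty": 0, "tz": 0.012, "twist": 0},
  {"tx": 0, "ty": 0, "tz": 0.014, "twist": 0},
  {"tx": 0, "ty": 0, "tz": 0.014, "twist": 0},
  {"tx": 0, "ty": 0, "tz": 0.014, "twist": 0},
  {"tx": 0, "ty": 0, "tz": 0.014, "twist": 0},
])

```text
t: 22.02
eef_pos: [0.5472, 0.0306, 0.0998]
ee_rot: [-3.142, 0.0, -2.772]
force: [0.5, -0.3, -1.0]
width: 0.0146
gripper_force: 30.0
```

arm_command([
  {"tx": 0, "ty": 0, "tz": 0.002, "twist": 0},
  {"tx": 0, "ty": 0, "tz": 0.004, "twist": 0},
  {"tx": 0, "ty": 0, "tz": 0.006, "twist": 0},
  {"tx": 0, "ty": 0, "tz": 0.008, "twist": 0},
  {"tx": 0, "ty": 0, "tz": 0.008, "twist": 0},
  {"tx": 0, "ty": 0, "tz": 0.008, "twist": 0},
  {"tx": 0, "ty": 0, "tz": 0.008, "twist": 0},
  {"tx": 0, "ty": 0, "tz": 0.008, "twist": 0},
])

```text
t: 22.68
eef_pos: [0.5471, 0.0305, 0.0977]
ee_rot: [-3.142, -0.0, -2.772]
force: [-0.7, -0.4, -0.7]
width: 0.0142
gripper_force: 30.0
```

arm_command([
  {"tx": 0, "ty": 0, "tz": 0.002, "twist": 0},
  {"tx": 0, "ty": 0, "tz": 0.004, "twist": 0},
  {"tx": 0, "ty": 0, "tz": 0.006, "twist": 0},
  {"tx": 0, "ty": 0, "tz": 0.006, "twist": 0},
  {"tx": 0, "ty": 0, "tz": 0.006, "twist": 0},
  {"tx": 0, "ty": 0, "tz": 0.006, "twist": 0},
  {"tx": 0, "ty": 0, "tz": 0.006, "twist": 0},
  {"tx": 0, "ty": 0, "tz": 0.006, "twist": 0},
])

```text
t: 23.35
eef_pos: [0.5472, 0.0306, 0.0963]
ee_rot: [3.142, -0.0, -2.772]
force: [-0.1, -0.9, -0.5]
width: 0.0145
gripper_force: 30.0
```

arm_command([
  {"tx": 0, "ty": 0, "tz": 0.002, "twist": 0},
  {"tx": 0, "ty": 0, "tz": 0.004, "twist": 0},
  {"tx": 0, "ty": 0, "tz": 0.004, "twist": 0},
  {"tx": 0, "ty": 0, "tz": 0.004, "twist": 0},
  {"tx": 0, "ty": 0, "tz": 0.004, "twist": 0},
  {"tx": 0, "ty": 0, "tz": 0.004, "twist": 0},
  {"tx": 0, "ty": 0, "tz": 0.004, "twist": 0},
  {"tx": 0, "ty": 0, "tz": 0.004, "twist": 0},
])

```text
t: 24.02
eef_pos: [0.5477, 0.0308, 0.0958]
ee_rot: [-3.141, 0.001, -2.772]
force: [0.1, -0.0, 5.2]
width: 0.0145
gripper_force: 30.0
```

arm_command([
  {"tx": 0, "ty": 0, "tz": -0.002, "twist": 0},
  {"tx": -0.001, "ty": 0.002, "tz": -0.002, "twist": 0},
  {"tx": -0.003, "ty": 0.004, "tz": -0.002, "twist": 0},
  {"tx": -0.004, "ty": 0.006, "tz": -0.002, "twist": 0},
  {"tx": -0.006, "ty": 0.008, "tz": -0.002, "twist": 0},
  {"tx": -0.007, "ty": 0.01, "tz": -0.002, "twist": 0},
  {"tx": -0.007, "ty": 0.01, "tz": -0.002, "twist": 0},
  {"tx": -0.007, "ty": 0.01, "tz": -0.002, "twist": 0},
])

```text
t: 24.68
eef_pos: [0.548, 0.0334, 0.0959]
ee_rot: [-3.141, -0.0, -2.772]
force: [-0.5, -3.7, 4.9]
width: 0.0146
gripper_force: 30.0
```

arm_command([
  {"tx": -0.001, "ty": 0.002, "tz": 0, "twist": 0},
  {"tx": -0.003, "ty": 0.004, "tz": 0, "twist": 0},
  {"tx": -0.004, "ty": 0.006, "tz": 0, "twist": 0},
  {"tx": -0.005, "ty": 0.007, "tz": 0, "twist": 0},
  {"tx": -0.005, "ty": 0.007, "tz": 0, "twist": 0},
  {"tx": -0.005, "ty": 0.007, "tz": 0, "twist": 0},
  {"tx": -0.005, "ty": 0.007, "tz": 0.002, "twist": 0},
  {"tx": -0.005, "ty": 0.007, "tz": 0.002, "twist": 0},
])

```text
t: 25.35
eef_pos: [0.5482, 0.0356, 0.0951]
ee_rot: [3.142, -0.001, -2.772]
force: [-0.1, -4.2, 0.7]
width: 0.0144
gripper_force: 30.1
```

arm_command([
  {"tx": 0, "ty": 0, "tz": 0.002, "twist": 0},
  {"tx": 0, "ty": 0, "tz": 0.004, "twist": 0},
  {"tx": 0, "ty": 0, "tz": 0.004, "twist": 0},
  {"tx": 0, "ty": 0, "tz": 0.004, "twist": 0},
  {"tx": 0, "ty": 0, "tz": 0.004, "twist": 0},
  {"tx": 0, "ty": 0, "tz": 0.004, "twist": 0},
  {"tx": 0, "ty": 0, "tz": 0.004, "twist": 0},
  {"tx": 0, "ty": 0, "tz": 0.004, "twist": 0},
])

```text
t: 26.02
eef_pos: [0.5484, 0.0357, 0.0943]
ee_rot: [3.142, 0.0, -2.772]
force: [-1.3, -3.1, 1.3]
width: 0.0141
gripper_force: 30.0
```

arm_command([
  {"tx": -0.001, "ty": 0.002, "tz": 0.002, "twist": 0},
  {"tx": -0.001, "ty": 0.003, "tz": 0.004, "twist": 0},
  {"tx": -0.001, "ty": 0.003, "tz": 0.005, "twist": 0},
  {"tx": -0.001, "ty": 0.003, "tz": 0.006, "twist": 0},
  {"tx": -0.001, "ty": 0.003, "tz": 0.006, "twist": 0},
  {"tx": -0.001, "ty": 0.003, "tz": 0.006, "twist": 0},
  {"tx": -0.001, "ty": 0.003, "tz": 0.006, "twist": 0},
  {"tx": -0.001, "ty": 0.003, "tz": 0.006, "twist": 0},
])

```text
t: 26.68
eef_pos: [0.5483, 0.0365, 0.0927]
ee_rot: [3.141, -0.0, -2.772]
force: [-0.2, -3.1, 1.2]
width: 0.014
gripper_force: 30.0
```

arm_command([
  {"tx": 0, "ty": 0, "tz": 0.003, "twist": 0},
  {"tx": 0, "ty": 0, "tz": 0.006, "twist": 0},
  {"tx": 0, "ty": 0, "tz": 0.009, "twist": 0},
  {"tx": 0, "ty": 0, "tz": 0.012, "twist": 0},
  {"tx": 0, "ty": 0, "tz": 0.012, "twist": 0},
  {"tx": 0, "ty": 0, "tz": 0.012, "twist": 0},
  {"tx": 0, "ty": 0, "tz": 0.012, "twist": 0},
  {"tx": 0, "ty": 0, "tz": 0.012, "twist": 0},
])

```text
t: 27.35
eef_pos: [0.5482, 0.0365, 0.0896]
ee_rot: [3.141, -0.0, -2.772]
force: [0.6, -2.7, 0.1]
width: 0.0142
gripper_force: 30.0
```

arm_command([
  {"tx": 0, "ty": 0, "tz": 0.008, "twist": 0},
  {"tx": 0, "ty": 0, "tz": 0.018, "twist": 0},
  {"tx": 0, "ty": 0, "tz": 0.028, "twist": 0},
  {"tx": 0, "ty": 0, "tz": 0.038, "twist": 0},
  {"tx": 0, "ty": 0, "tz": 0.048, "twist": 0},
  {"tx": 0, "ty": 0, "tz": 0.056, "twist": 0},
  {"tx": 0, "ty": 0, "tz": 0.06, "twist": 0},
  {"tx": 0, "ty": 0, "tz": 0.06, "twist": 0},
])

```text
t: 28.02
eef_pos: [0.548, 0.0364, 0.0743]
ee_rot: [3.141, -0.001, -2.772]
force: [-0.3, -2.0, -0.9]
width: 0.0147
gripper_force: 29.9
```

arm_command([
  {"tx": 0, "ty": 0, "tz": 0.002, "twist": 0},
  {"tx": 0, "ty": 0, "tz": 0.004, "twist": 0},
  {"tx": 0, "ty": 0, "tz": 0.006, "twist": 0},
  {"tx": 0, "ty": 0, "tz": 0.007, "twist": 0},
  {"tx": 0, "ty": 0, "tz": 0.007, "twist": 0},
  {"tx": 0, "ty": 0, "tz": 0.007, "twist": 0},
  {"tx": 0, "ty": 0, "tz": 0.007, "twist": 0},
  {"tx": 0, "ty": 0, "tz": 0.007, "twist": 0},
])

```text
t: 28.68
eef_pos: [0.5484, 0.0365, 0.0731]
ee_rot: [3.142, 0.0, -2.772]
force: [-1.5, -3.0, 1.6]
width: 0.0143
gripper_force: 30.0
```

arm_command([
  {"tx": 0, "ty": 0, "tz": 0.002, "twist": 0},
  {"tx": 0, "ty": 0, "tz": 0.004, "twist": 0},
  {"tx": 0, "ty": 0, "tz": 0.005, "twist": 0},
  {"tx": 0, "ty": 0, "tz": 0.005, "twist": 0},
  {"tx": 0, "ty": 0, "tz": 0.005, "twist": 0},
  {"tx": 0, "ty": 0, "tz": 0.005, "twist": 0},
  {"tx": 0, "ty": 0, "tz": 0.005, "twist": 0},
  {"tx": 0, "ty": 0, "tz": 0.005, "twist": 0},
])

```text
t: 29.35
eef_pos: [0.5485, 0.0365, 0.0727]
ee_rot: [-3.141, 0.001, -2.771]
force: [-4.4, -2.5, 9.8]
width: 0.0145
gripper_force: 30.0
```

arm_command([
  {"tx": 0, "ty": 0, "tz": 0, "twist": 0},
  {"tx": 0, "ty": 0, "tz": 0, "twist": 0},
  {"tx": 0, "ty": 0, "tz": 0, "twist": 0},
  {"tx": 0, "ty": 0, "tz": 0, "twist": 0},
  {"tx": 0, "ty": 0, "tz": -0.03, "twist": 0},
  {"tx": 0, "ty": 0, "tz": -0.1, "twist": 0},
  {"tx": 0, "ty": 0, "tz": -0.2, "twist": 0},
  {"tx": 0, "ty": 0, "tz": -0.3, "twist": 0},
], claw=0.5)

```text
t: 30.02
eef_pos: [0.5481, 0.0363, 0.1476]
ee_rot: [-3.142, -0.001, -2.772]
force: [0.4, 0.5, 1.1]
width: 0.0438
gripper_force: 0.0
```

arm_command([
  {"tx": 0.05, "ty": -0.06, "tz": 0, "twist": 0},
  {"tx": 0.15, "ty": -0.18, "tz": 0, "twist": 0},
  {"tx": 0.25, "ty": -0.3, "tz": 0, "twist": 0},
  {"tx": 0.35, "ty": -0.42, "tz": 0, "twist": 0},
  {"tx": 0.45, "ty": -0.54, "tz": 0, "twist": 0},
  {"tx": 0.55, "ty": -0.66, "tz": 0, "twist": 0},
  {"tx": 0.65, "ty": -0.78, "tz": 0, "twist": 0},
  {"tx": 0.75, "ty": -0.9, "tz": 0, "twist": 0},
])

```text
t: 30.68
eef_pos: [0.4542, -0.2427, 0.1476]
ee_rot: [-3.141, 0.001, -2.771]
force: [0.9, -0.9, -0.2]
width: 0.0436
gripper_force: 0.0
```

Run:
```python
from h import *
go(.5,0,.1)
for cam in("side","top"):
    im=grab_frame(cam)[:,:,::-1];cv2.imwrite(f"pics/{cam}5.png",im)
    for n,z in(("bolt_head",.075),("transformer_center",.051),("plate_center",.067),("mount_hole",.034)):
        for r in spot_point(n,cam)[:1]: print(cam,n,round(r["score"],2),np.round(r["uv"],1),np.round(pix2z(r["uv"],cam,z),4))
s=cv2.imread("pics/side5.png")[275:375,240:360]
cv2.imwrite("pics/s5.png",cv2.resize(s,None,fx=5,fy=5,interpolation=cv2.INTER_CUBIC))
```

```text
t 30.68 pos [ 0.4542 -0.2427  0.1476] rot [-3.141e+00  1.000e-03 -2.771e+00] F [ 0.9 -0.9 -0.2] w 0.0436 gf 0.0
shares tx -0.522 ty 0.839 tz 0.190 twist None
side bolt_head 0.56 [299.6 348.8] [0.5176 0.0784 0.075 ]
side transformer_center 0.71 [293.7 326.8] [0.5453 0.0382 0.051 ]
side plate_center 0.67 [291.2 317.7] [0.5488 0.0371 0.067 ]
top mount_hole 0.57 [347.1 354.4] [ 0.3728 -0.125   0.034 ]
```

View pics/s5.png

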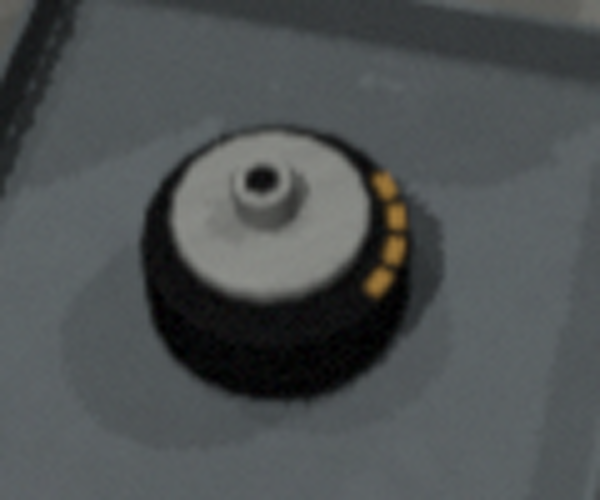

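The side view shows the bolt upright with its head at (263,185), sitting flat on the plate. The plate lies level on the transformer, and the gripper is clear.

```bash
python3 -c "from station import *; print(job_done())"
```

```text
the job is handed in; nothing more can be done
None
```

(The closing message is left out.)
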